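# Draw the spatula out from under the saucer and lay it on the chapati board

## Task

Grip the flat spatula by its black handle and slide it straight out from under the saucer and canister, without touching those two or toppling them: they stay behind in their wire rack, the canister upright on the saucer. Then lower the spatula onto the round wooden chapati board and leave it lying flat, its whole blade on the board (the handle may overhang). Do not drop it from a height, and leave the board and everything else where they are.

Things in the scene. Friction and masses are not known exactly. Their poses are not given: they have to be found in the camera images.
- spatula_grip (a point): Centre of the spatula's black plastic handle, half-way up (10 mm above the underside). Handle 90 mm long (x), 24 wide (y), 20 high. Axes: x from handle to blade, z up. The spatula is rigid, 160 g, 240 mm long; its flat underside lies on the counter at the start; centre of mass about 85 mm along +x from here.
- spatula_blade (a point): Centre of the underside of the spatula's flat aluminium blade, 145 mm along +x from the handle's centre and 10 mm below it; same axes. The blade is 100 mm long (x), 80 mm wide (y), 4 mm thick. A flat neck, 30 mm wide and 4 mm thick, joins it to the handle.
- rack: Fixed steel wire rack, no floor: four posts 8 mm thick, 45 mm high, stand a few mm off the saucer's rim and hold it back; a wire joins their tops round the back. Origin on the counter at the middle. Open mouth towards -x, between posts at x -62, y +56 and -56 mm: the handle sticks out there, and the blade slides out along -x; it is clear of saucer and rack after about 135 mm.
- saucer_center (a point): Centre of the white ceramic saucer, half-way up: 150 mm across the rim, 20 mm high, foot 84 mm across, 200 g; loose, it rests on the spatula's blade at the start and comes down 4 mm onto the counter when the blade is out. z up.
- canister_center (a point): Centre of the green plastic canister with white clip-on lid, half-way up: 80 mm across, 100 mm high, 120 g; loose, it stands on the saucer. z is its upright axis.
- board_top (a point): Centre of the top face of the round beech chapati board: 220 mm across, 25 mm high, 800 g, loose on the counter; top face 25 mm above the counter. z up.
- rolling_pin: Bystander: steel rolling pin lying down, 330 mm long along its x, 44 mm thick; origin under its middle.
- mug: Bystander: blue mug, 80 mm across, 90 mm high; origin under its centre.
- jar: Bystander: amber jar with red cap, 70 mm across, 110 mm high; origin under its centre.
- bowl: Bystander: steel bowl, 120 mm across, 50 mm high; origin under its centre.
- tin: Bystander: yellow tin, 80 mm across, 100 mm high; origin under its centre.
Not all that is in view belongs to the job. Of the things shaped like the part that bears saucer_center, the white one is meant. Leave any purple look-alike of the part that bears canister_center alone.

How it is judged:
By the outcome, as a careful person would: the job done as asked, in the order asked, and still so for the second after the job is handed in, with the robot touching nothing.
It also fails if it takes over 40 s, if anything falls off the work surface, if the arm or the gripper's body presses on something with over 40 N, if the wrist force passes 120 N, or if a joint passes its speed limit or range.

## Robot

A 6-joint arm with a two-finger parallel gripper is mounted at the origin on the work surface. World frame = base frame: x ahead of the robot, y to its left, z up, the work surface at z = 0. Lengths are in m, angles in rad, forces in N, time in s.
With the tool pointing down it reaches from about 0.25 to 0.8 m from the base axis. Payload 3.9 kg.
Tool frame: the origin (TCP) lies midway between the tips of the shut fingers; the grasp point (between the pads) lies 19 mm behind it; z points along the fingers, y is the line along which they close (so a half turn about z gives the same grasp; the last joint's range is limited). The gripper opens to 85 mm and grips with 20 to 120 N. Pads are 22 mm wide; open, the fingers measure 114 mm over their backs; the gripper's body (76 mm by 85 mm) begins 54 mm behind the grasp point. The pads swing forward as they close: fully open they stand 13 mm farther back than shut.
Start: joints at [-1.168, 0.26, -0.138, 1.173, 0, 1.571], TCP at [0.206, -0.483, 0.231] pointing down, gripper open.
Joint ranges: [-2.78, 2.78], [-0.83, 1.72], [-1.28, 1.37], [-1.9, 2.12], [-1.57, 1.48], [-3.14, 3.14]. Speed limits (rad/s): [2.57, 2.57, 3.14, 3.14, 3.14, 3.14].

## Interface

Orientations are given as a unit quaternion [w, x, y, z].
In Python, from plant import manip gives the robot as it stands.
- The arm moves only by the tool send_rows, never from a script. Its argument "targets" is a list of rows, each an object with "delta_pos": the shift along the tool's x, y, z normalised to -1 to 1, where 1 is 800 mm, a list of three; "angular": the turn, a rotation vector about the tool's x, y, z normalised to -1 to 1, where 1 is 2 rad, a list of three; "claw": the finger opening in mm, from 0 to 85.4. In form: [{"delta_pos": [dx, dy, dz], "angular": [rx, ry, rz], "claw": claw}, ...]. A call has 1 to 20 rows; each row is the pose to reach, as a shift and turn from the pose commanded when the call began, along the tool's axes at that moment; what a row does not reach only later rows make up. A row lasts 1/10 s, in which the tool goes at most 50 mm and 8.59 degrees, less where a joint would pass 70% of its speed; a pose out of reach is approached as far as the arm can. A call with a number of a shift or a turn outside -1 to 1 is refused whole. A call with a gripper value outside its range is refused whole. The fingers move at their own pace and stop on an object; "grip_force" is the grip in N (left out, the last holds). Time passes only in rows, so rows that repeat a pose let the fingers close. It gives the time, the measured TCP pose, the force, the opening and the grip force at its end, in the units of the state.
- manip.state(): the state, without advancing time (a new reading comes with each control period).
- manip.capture(name): name is "side" or "top" or "wrist"; returns a dict with "frame" (384x512x3 uint8, red, green, blue), "fx", "fy", "cx", "cy" (pixels), "dist" ([k1, k2, p1, p2, k3] as OpenCV has them; the pictures are not rectified), "R" (3x3) and "t" (3): a world point X has camera coordinates R X + t. Camera axes: x right, y down, z forward; pixel columns grow to the right and rows downward; lengths in m; the calibration is good to about 2 mm. A picture is of the moment at which its call begins. There is no depth.
- manip.job_done(): hands the job in; it is judged then, once.
The state is a dict: "t": time; "joints": joint angles; "joint_vel": joint speeds; "joint_efforts": joint torques, N m; "tcp_pos": TCP position; "ee_rot": TCP orientation; "force": force on the tool from outside, world axes, zero at the start; "moment": the same for the moment, N m; "width": finger opening in m; "grasp_force": force on a finger pad.
Only numpy, scipy, OpenCV 4.12 (cv2) and the standard library are available. Lean on these libraries where they do the work, as an engineer would, in place of code of your own. Each camera call takes 0.05 s, during which the arm holds its last target. There are 200 camera calls.

## Working session

There is one attempt and no reset: what is moved stays moved. The work goes in short steps, Python scripts to look and compute and a tool call to move; the robot and the scene stay as the last step left them, time stands still between calls to the robot, and variables do not carry over. Pictures are saved under pics/ and viewed, at most 10 in all, crops included, and the job is handed in when it is done.

Besides the shell and the picture viewer there is one more tool, called after "Call:" as a command line: name --argument value ..., lists and objects as JSON in quotes. send_rows: Moves the arm, as the interface text tells. Its arguments: {"type":"object","properties":{"targets":{"type":"array"},"grip_force":{"type":"number"}},"required":["targets"]}

```bash
ls; mkdir -p pics
cat > h.py <<'E'
import numpy as np,cv2,pickle
from plant import manip
def cap(n,tag):
    c=manip.capture(n); pickle.dump({k:c[k] for k in c},open(f'pics/{tag}.pkl','wb'))
    cv2.imwrite(f'pics/{tag}.png',c['frame'][:,:,::-1]); return c
def load(tag): return pickle.load(open(f'pics/{tag}.pkl','rb'))
def ray(c,uv):
    K=np.array([[c['fx'],0,c['cx']],[0,c['fy'],c['cy']],[0,0,1]])
    p=cv2.undistortPoints(np.array(uv,float).reshape(-1,1,2),K,np.array(c['dist'],float)).reshape(-1,2)
    R=np.array(c['R']);d=np.c_[p,np.ones(len(p))]@R
    return -R.T@np.array(c['t']),d/np.linalg.norm(d,axis=1)[:,None]
def plane(c,uv,z):
    o,d=ray(c,uv);return o+d*((z-o[2])/d[:,2])[:,None]
def tri(c1,u1,c2,u2):
    o1,d1=ray(c1,[u1]);o2,d2=ray(c2,[u2]);d1=d1[0];d2=d2[0]
    s=np.linalg.lstsq(np.c_[d1,-d2],o2-o1,rcond=None)[0]
    a=o1+s[0]*d1;b=o2+s[1]*d2
    return (a+b)/2,np.linalg.norm(a-b)
def proj(c,X):
    K=np.array([[c['fx'],0,c['cx']],[0,c['fy'],c['cy']],[0,0,1]])
    return cv2.projectPoints(np.array(X,float).reshape(-1,1,3),cv2.Rodrigues(np.array(c['R'],float))[0],np.array(c['t'],float),K,np.array(c['dist'],float))[0].reshape(-1,2)
E
python3 - <<'E'
from h import *
a=cap('top','top0');b=cap('side','side0')
im=np.vstack([a['frame'],b['frame']])[:,:,::-1]
cv2.imwrite('pics/both.png',cv2.resize(im,(512*600//768*1,600)))
s=manip.state();print(s)
for c in(a,b):print(ray(c,[[256,192]]),c['fx'])
E
```

```text
pics
{'t': 0.1, 'joints': array([-1.16800033e+00,  2.60613101e-01, -1.39269222e-01,  1.17270712e+00,
        2.48027217e-05,  1.57082219e+00]), 'joint_vel': array([-0.00028315, -0.00014633,  0.00283798, -0.00068559,  0.00080867,
       -0.00152037]), 'joint_efforts': array([-4.68289011e-05, -4.06507266e+01,  2.54527563e+01,  1.01461969e-02,
        1.00391858e-04,  8.36235785e-06]), 'tcp_pos': array([ 0.20555589, -0.48240007,  0.23053985]), 'ee_rot': array([-8.80917671e-04,  9.79790076e-01,  2.00026506e-01, -1.67207991e-04]), 'force': array([ 0.36054222, -0.45468446,  0.43674066]), 'moment': array([-0.01235545, -0.04613125, -0.02488289]), 'grasp_force': 0.0, 'width': 0.08511296362157371}
(array([0.33586227, 0.03294215, 1.64369535]), array([[ 0.12996171, -0.0078072 , -0.99148828]])) 480.8869318170771
(array([0.07620569, 0.92334054, 0.85340423]), array([[ 0.38461056, -0.69067786, -0.61240412]])) 407.13663366021746
```

View pics/top0.png

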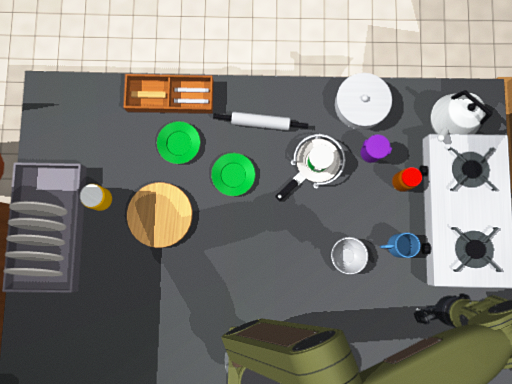

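View pics/side0.png

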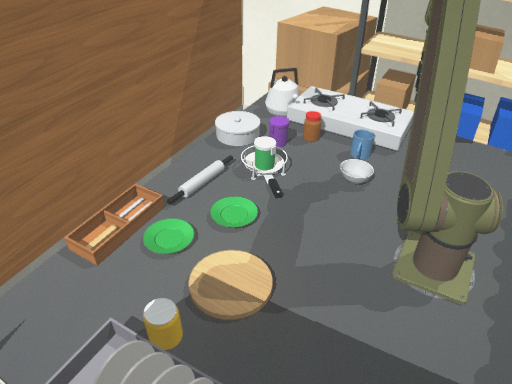

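Top view: white saucer and canister in the rack at (318,158), black handle at about (289,188), board at (159,214). Possible mix-ups are the green saucers (179,142) and (233,174), the purple canister (376,148), and the black rolling-pin ends (222,116) and (300,126). I choose the black handle at the rack's mouth. Side view: handle at about (275,186), board at (231,283).

Run:
```python
from h import *
a=load('top0');b=load('side0')
A=cv2.resize(a['frame'][130:220,260:360],None,fx=4,fy=4,interpolation=cv2.INTER_CUBIC)
B=cv2.resize(b['frame'][130:220,230:330],None,fx=4,fy=4,interpolation=cv2.INTER_CUBIC)
cv2.imwrite('pics/crop0.png',np.hstack([A,B])[:,:,::-1])
def dark(c,x0,y0,x1,y1,th=28):
    m=(c['frame'].max(2)<th).astype(np.uint8);k=np.zeros_like(m);k[y0:y1,x0:x1]=m[y0:y1,x0:x1]
    n,l,s,ce=cv2.connectedComponentsWithStats(k);i=1+s[1:,4].argmax()
    return np.argwhere(l==i)[:,::-1].astype(np.float32)
for n,c,w in(('top',a,(270,165,310,210)),('side',b,(260,170,290,200))):
    p=dark(c,*w);r=cv2.minAreaRect(p);print(n,len(p),r,p.min(0),p.max(0))
    q=plane(c,p,0.02 ).astype(np.float32)[:,:2];R=cv2.minAreaRect(q);print(R,cv2.boxPoints(R).round(3).tolist())
# board
for n,c,(x0,y0,x1,y1) in(('top',a,(115,170,205,260)),('side',b,(180,245,285,325))):
    f=cv2.cvtColor(c['frame'],cv2.COLOR_RGB2HSV);m=((f[...,1]>70)&(f[...,2]>110)&(f[...,0]<28)).astype(np.uint8)
    k=np.zeros_like(m);k[y0:y1,x0:x1]=m[y0:y1,x0:x1]
    ct=max(cv2.findContours(k,0,1)[0],key=cv2.contourArea)
    q=plane(c,ct.reshape(-1,2),0.025)[:,:2].astype(np.float32)
    print(n,cv2.fitEllipse(ct),cv2.minEnclosingCircle(q),cv2.fitEllipse(q))
```

```text
top 10 ((283.4200439453125, 196.56002807617188), (1.399999737739563, 10.0), 53.13010025024414) [279. 193.] [287. 200.]Traceback (most recent call last):
  File "<stdin>", line 12, in <module>
cv2.error: OpenCV(4.12.0) /io/opencv/modules/imgproc/src/convhull.cpp:143: error: (-215:Assertion failed) total >= 0 && (depth == CV_32F || depth == CV_32S) in function 'convexHull'
```

View pics/crop0.png

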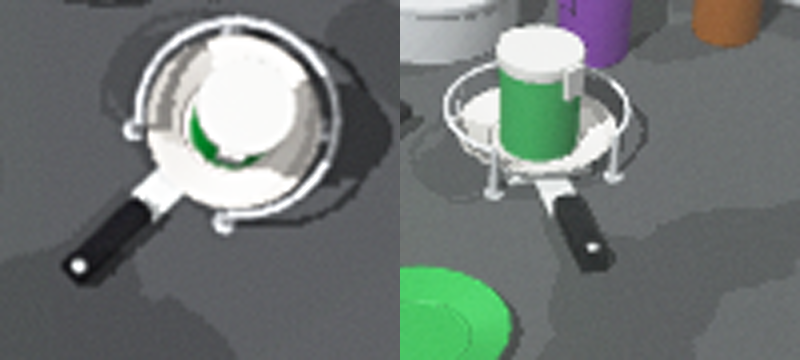

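The crop confirms it: a black handle with a white end dot, a silver neck leading under the white saucer, and rack posts at crop (130,130) and (222,222).

```bash
cat > m.py <<'E'
from h import *
a=load('top0');b=load('side0')
def dark(c,x0,y0,x1,y1,th):
    m=(c['frame'].max(2)<th).astype(np.uint8);k=np.zeros_like(m);k[y0:y1,x0:x1]=m[y0:y1,x0:x1]
    n,l,s,ce=cv2.connectedComponentsWithStats(k);i=1+s[1:,4].argmax()
    return np.argwhere(l==i)[:,::-1].astype(np.float32)
for n,c,w in(('top',a,(270,175,302,204)),('side',b,(265,175,285,200))):
  for th in (45,52,58,64):
    p=dark(c,*w,th);print(n,th,len(p))
    q=np.ascontiguousarray(plane(c,p,0.015)[:,:2].astype(np.float32));R=cv2.minAreaRect(q);print(R)
def dot(c,x0,y0,x1,y1):
    g=c['frame'][y0:y1,x0:x1].min(2).astype(float);g=np.clip(g-90,0,None);yy,xx=np.mgrid[y0:y1,x0:x1]
    return [(g*xx).sum()/g.sum(),(g*yy).sum()/g.sum()]
da=dot(a,274,192,284,201);db=dot(b,274,187,283,195);print(da,db,tri(a,da,b,db))
for n,c,(x0,y0,x1,y1) in(('top',a,(115,170,205,260)),('side',b,(180,245,285,325))):
    f=cv2.cvtColor(c['frame'],cv2.COLOR_RGB2HSV);m=((f[...,1]>70)&(f[...,2]>110)&(f[...,0]<28)).astype(np.uint8)
    k=np.zeros_like(m);k[y0:y1,x0:x1]=m[y0:y1,x0:x1]
    ct=max(cv2.findContours(k,0,1)[0],key=cv2.contourArea)
    for z in(0.015,0.025):
      q=np.ascontiguousarray(plane(c,ct.reshape(-1,2),z)[:,:2].astype(np.float32))
      print(n,cv2.minEnclosingCircle(q),cv2.fitEllipse(q))
# canister lid top / posts
P=[('postL',[260+130/4,130+130/4],[230+(493-400)/4,130+192/4]),('postR',[260+222/4,130+222/4],[230+(614-400)/4,130+177/4])]
for n,u,v in P:
    print(n,'top@45mm',plane(a,[u],.045),'side@0',plane(b,[v],0.0))
E
python3 m.py
```

```text
top 45 182
((0.5563695430755615, -0.0859178826212883), (0.03135095536708832, 0.08540746569633484), 45.61298370361328)
top 52 198
((0.5556898713111877, -0.08665090054273605), (0.0337708480656147, 0.08549974113702774), 46.041751861572266)
top 58 233
((0.556536078453064, -0.0891282707452774), (0.03625747933983803, 0.09492816030979156), 45.925418853759766)
top 64 256
((0.556794285774231, -0.08901631087064743), (0.038039375096559525, 0.09576070308685303), 43.94429016113281)Traceback (most recent call last):
  File "m.py", line 9, in <module>
    p=dark(c,*w,th);print(n,th,len(p))
  File "m.py", line 5, in dark
    n,l,s,ce=cv2.connectedComponentsWithStats(k);i=1+s[1:,4].argmax()
                                                     ~~~~~~~~~~~~~~^^
ValueError: attempt to get argmax of an empty sequence
```

```bash
sed -i "s/(45,52,58,64)/((52,58) if n=='top' else (62,70,76))/" m.py; python3 m.py; python3 -c "
from h import *
b=load('side0');print(b['frame'][174:200:3,264:288:2].max(2))"
```

```text
top 52 198
((0.5556898713111877, -0.08665090054273605), (0.0337708480656147, 0.08549974113702774), 46.041751861572266)
top 58 233
((0.556536078453064, -0.0891282707452774), (0.03625747933983803, 0.09492816030979156), 45.925418853759766)
side 62 125
((0.5592606663703918, -0.07487360388040543), (0.027962760999798775, 0.10628398507833481), 44.21699905395508)
side 70 153
((0.5577675700187683, -0.07632271945476532), (0.03257398679852486, 0.10638323426246643), 45.0936164855957)
side 76 158
((0.5577675700187683, -0.07632271945476532), (0.03257398679852486, 0.10638323426246643), 45.0936164855957)
[np.float64(279.1471119133574), np.float64(196.02617328519855)] [np.float64(278.1962457337884), np.float64(190.839590443686)] (array([ 0.53686097, -0.05840798,  0.02159138]), np.float64(0.0016386089444724787))
top ((0.46789708733558655, 0.34743738174438477), 0.11149194836616516) ((0.467891126871109, 0.3470154404640198), (0.21754443645477295, 0.2200784981250763), 92.52750396728516)
top ((0.4670863449573517, 0.3455064296722412), 0.11080799996852875) ((0.4670804738998413, 0.34508705139160156), (0.21620
[... 364 characters left out ...]
424907982349396), 49.29161071777344)
postL top@45mm [[ 0.64817681 -0.10135965  0.045     ]] side@0 [[ 0.66116882 -0.10525826  0.        ]]
postR top@45mm [[ 0.57098728 -0.17904444  0.045     ]] side@0 [[ 0.57825426 -0.18157703  0.        ]]
[[150 148 148 152  92  68  98 111 101 212 234 118]
 [141 232 231 243 242 115 115 112 115 113 115 115]
 [111 224 123  58  58  63  80 115 111 110 115 116]
 [115 102 115  62  62  61  61 111 116 112 113 116]
 [113 101  98  56  59  60  60  66 114 112 113 113]
 [113 116 101 102  51  60  57  54  66  97  98  97]
 [115 115 104 102  78  50  56 178  59  67  99  98]
 [115 115 115  98  99  59  52  48  51  70  97  96]
 [115 114 111 101 100 100  86 100 100  96 100  99]]
```

Call:
send_rows --targets '[{"delta_pos":[0.6,-0.288,0.02],"angular":[0,0,-0.976],"claw":60},{"delta_pos":[0.6,-0.288,0.02],"angular":[0,0,-0.976],"claw":60},{"delta_pos":[0.6,-0.288,0.02],"angular":[0,0,-0.976],"claw":60},{"delta_pos":[0.6,-0.288,0.02],"angular":[0,0,-0.976],"claw":60},{"delta_pos":[0.6,-0.288,0.02],"angular":[0,0,-0.976],"claw":60},{"delta_pos":[0.6,-0.288,0.02],"angular":[0,0,-0.976],"claw":60},{"delta_pos":[0.6,-0.288,0.02],"angular":[0,0,-0.976],"claw":60},{"delta_pos":[0.6,-0.288,0.02],"angular":[0,0,-0.976],"claw":60},{"delta_pos":[0.6,-0.288,0.02],"angular":[0,0,-0.976],"claw":60},{"delta_pos":[0.6,-0.288,0.02],"angular":[0,0,-0.976],"claw":60},{"delta_pos":[0.6,-0.288,0.02],"angular":[0,0,-0.976],"claw":60},{"delta_pos":[0.6,-0.288,0.02],"angular":[0,0,-0.976],"claw":60},{"delta_pos":[0.6,-0.288,0.02],"angular":[0,0,-0.976],"claw":60},{"delta_pos":[0.6,-0.288,0.02],"angular":[0,0,-0.976],"claw":60},{"delta_pos":[0.6,-0.288,0.02],"angular":[0,0,-0.976],"claw":60},{"delta_pos":[0.6,-0.288,0.02],"angular":[0,0,-0.976],"claw":60}]'

```text
t: 1.7
tcp_pos: [0.5568, -0.0831, 0.2152]
ee_rot: [-0.0, 0.385, 0.923, -0.0]
force: [-0.4, -0.0, -0.2]
width: 0.0598
grasp_force: 0.0
```

Run:
```python
from h import *
c=cap('wrist','w1');s=manip.state();print(s['t'],s['tcp_pos'],s['ee_rot'],s['joints'],s['width'],s['force'])
print(ray(c,[[256,192]]))
print(proj(c,[[.537,-.058,.02],[.5575,-.082,.02],s['tcp_pos']]))
```

```text
1.75 [ 0.55681645 -0.08315167  0.2152623 ] [-8.92763493e-05  3.84360348e-01  9.23183143e-01 -1.79171303e-06] [-1.48261414e-01  3.32116387e-01 -7.68394075e-02  1.16201457e+00
  4.00508494e-05  6.40768277e-01] 0.05997976728759426 [ 0.6149574   0.15934041 -0.12377517]
(array([ 0.50102388, -0.02729123,  0.35749935]), array([[ 0.21801378, -0.21556791, -0.95184057]]))
[[258.73001838 136.22707998]
 [256.47868241 165.51842905]
 [255.64935957 255.07635127]]
```

View pics/w1.png

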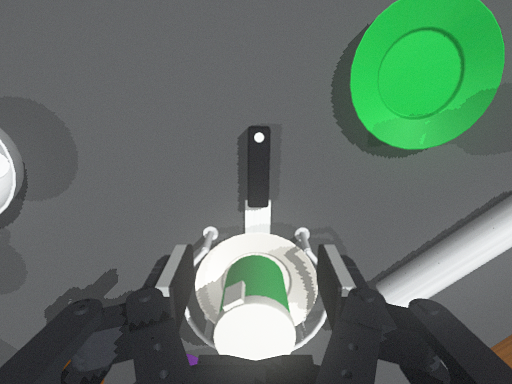

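The wrist view shows the handle from (259,126) to (258,206), its dot at (259,137), the neck running to (258,232), and front posts at (210,233) and (302,233). The gripper is well aligned with it.

Run:
```python
from h import *
c=load('w1');a=load('top0');b=load('side0')
m=(c['frame'].max(2)<55).astype(np.uint8);k=np.zeros_like(m);k[120:210,240:280]=m[120:210,240:280]
for r in range(122,210,6):
    x=np.flatnonzero(k[r]);print(r,(x.min(),x.max()) if len(x) else None,end=' ')
g=c['frame'][130:145,252:267].min(2).astype(float);g=np.clip(g-120,0,None);yy,xx=np.mgrid[130:145,252:267]
d=[(g*xx).sum()/g.sum(),(g*yy).sum()/g.sum()];print('\ndot',d,tri(c,d,a,[279.15,196.03]),tri(c,d,b,[278.2,190.84]))
xs=[];
for r in range(145,204):
    x=np.flatnonzero(k[r]);xs.append([(x.min()+x.max())/2,r])
xs=np.array(xs);f=np.polyfit(xs[:,1],xs[:,0],1)
rows=np.flatnonzero(k.any(1));print(rows.min(),rows.max())
e=plane(c,[[np.polyval(f,r),r] for r in (rows.min(),rows.max()+.5)],0.02);print(e,e.mean(0),np.linalg.norm(e[1]-e[0]),np.degrees(np.arctan2(*(e[1]-e[0])[[1,0]])))
print('posts foot mid',plane(c,[[210,233],[302,233]],.045))
# canister & lid
from scipy.spatial.transform import Rotation as Ro
```

```text
122 None 128 (np.int64(248), np.int64(268)) 134 (np.int64(248), np.int64(269)) 140 (np.int64(248), np.int64(269)) 146 (np.int64(248), np.int64(269)) 152 (np.int64(248), np.int64(268)) 158 (np.int64(248), np.int64(268)) 164 (np.int64(248), np.int64(261)) 170 (np.int64(248), np.int64(252)) 176 (np.int64(248), np.int64(268)) 182 (np.int64(248), np.int64(248)) 188 None 194 None 200 None 206 (np.int64(266), np.int64(266)) 
dot [np.float64(258.63797655507443), np.float64(136.9301932622241)] (array([ 0.53879006, -0.05993423,  0.00333432]), np.float64(0.000990836317958653)) (array([ 0.53748781, -0.05836663,  0.0215156 ]), np.float64(0.000433337766347193))Traceback (most recent call last):
  File "<stdin>", line 10, in <module>
    return umr_minimum(a, axis, None, out, keepdims, initial, where)
ValueError: zero-size array to reduction operation minimum which has no identity
```

Run:
```python
from h import *
c=load('w1')
m=(c['frame'].max(2)<85).astype(np.uint8)
for r in (124,125,126,127,128,150,190,200,203,204,205,206,207,208):
    x=np.flatnonzero(m[r,240:280])+240;print(r,(x.min(),x.max()) if len(x) else None,c['frame'][r,258])
e=plane(c,[[258.5,125.5],[257.9,206]],0.02);print(e,e.mean(0),np.linalg.norm(e[1]-e[0]),np.degrees(np.arctan2(*(e[1]-e[0])[[1,0]])))
p=plane(c,[[210,233],[302,233]],.045);print(p,p.mean(0),np.linalg.norm(p[0]-p[1]))
```

```text
124 None [95 95 97]
125 (np.int64(252), np.int64(259)) [77 79 82]
126 (np.int64(249), np.int64(268)) [52 52 55]
127 (np.int64(248), np.int64(269)) [47 44 47]
128 (np.int64(247), np.int64(270)) [49 50 55]
150 (np.int64(240), np.int64(270)) [53 54 55]
190 (np.int64(240), np.int64(269)) [64 61 63]
200 (np.int64(240), np.int64(267)) [67 69 71]
203 (np.int64(240), np.int64(267)) [65 63 65]
204 (np.int64(240), np.int64(267)) [70 73 73]
205 (np.int64(242), np.int64(267)) [68 68 70]
206 (np.int64(240), np.int64(266)) [60 64 63]
207 None [121 123 123]
208 (np.int64(240), np.int64(243)) [168 172 168]
[[ 0.52900503 -0.05032378  0.02      ]
 [ 0.59152174 -0.11398642  0.02      ]] [ 0.56026338 -0.0821551   0.02      ] 0.08922595597379092 -45.52033377238271
[[ 0.57007858 -0.16559684  0.045     ]
 [ 0.64021831 -0.09614753  0.045     ]] [ 0.60514844 -0.13087219  0.045     ] 0.09870557214190431
```

Call:
send_rows --targets '[{"delta_pos":[-0.002,0.004,0.05],"angular":[0,0,0.003],"claw":60},{"delta_pos":[-0.002,0.004,0.1],"angular":[0,0,0.003],"claw":60},{"delta_pos":[-0.002,0.004,0.15],"angular":[0,0,0.003],"claw":60},{"delta_pos":[-0.002,0.004,0.2],"angular":[0,0,0.003],"claw":60},{"delta_pos":[-0.002,0.004,0.23],"angular":[0,0,0.003],"claw":60},{"delta_pos":[-0.002,0.004,0.25],"angular":[0,0,0.003],"claw":50},{"delta_pos":[-0.002,0.004,0.26],"angular":[0,0,0.003],"claw":40},{"delta_pos":[-0.002,0.004,0.263],"angular":[0,0,0.003],"claw":40},{"delta_pos":[-0.002,0.004,0.263],"angular":[0,0,0.003],"claw":40}]'

```text
t: 2.65
tcp_pos: [0.5609, -0.082, 0.0054]
ee_rot: [0.0, 0.386, 0.922, 0.0]
force: [-0.2, -0.7, -0.1]
width: 0.04
grasp_force: 0.0
```

Run:
```python
from h import *
c=cap('wrist','w2');s=manip.state();print(s['t'],s['tcp_pos'],s['ee_rot'],s['width'],s['force'])
```

```text
2.7 [ 0.56127051 -0.08194311  0.00579886] [7.86013555e-04 3.86303461e-01 9.22371386e-01 2.13198876e-04] 0.04006184548741892 [-0.2012913   0.25466421 -0.73190794]
```

View pics/w2.png

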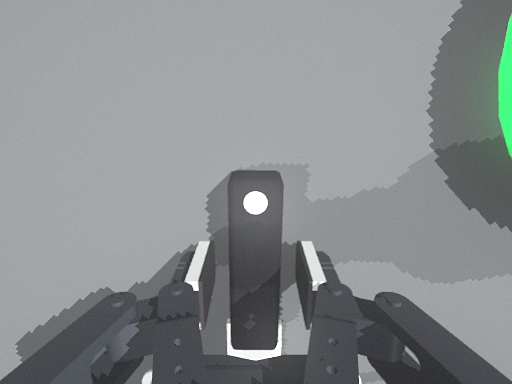

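The handle (cols 229–282) is centred between the pads (208 and 300). I'll lower about 2 mm and close.

Call:
send_rows --targets '[{"delta_pos":[0,0,0.002],"angular":[0,0,0],"claw":30},{"delta_pos":[0,0,0.002],"angular":[0,0,0],"claw":20},{"delta_pos":[0,0,0.002],"angular":[0,0,0],"claw":10},{"delta_pos":[0,0,0.002],"angular":[0,0,0],"claw":10},{"delta_pos":[0,0,0.002],"angular":[0,0,0],"claw":10},{"delta_pos":[0,0,0.002],"angular":[0,0,0],"claw":10}]' --grip_force 80

```text
t: 3.3
tcp_pos: [0.5613, -0.0821, 0.0045]
ee_rot: [0.001, 0.386, 0.922, 0.0]
force: [-0.4, 0.1, 5.8]
width: 0.0221
grasp_force: 79.2
```

Call:
send_rows --targets '[{"delta_pos":[0.002,0,0],"angular":[0,0,0],"claw":10},{"delta_pos":[0.006,0,0],"angular":[0,0,0],"claw":10},{"delta_pos":[0.012,0,0],"angular":[0,0,0],"claw":10},{"delta_pos":[0.018,0,0],"angular":[0,0,0],"claw":10},{"delta_pos":[0.024,0,0],"angular":[0,0,0],"claw":10},{"delta_pos":[0.03,0,0],"angular":[0,0,0],"claw":10},{"delta_pos":[0.036,0,0],"angular":[0,0,0],"claw":10},{"delta_pos":[0.042,0,0],"angular":[0,0,0],"claw":10},{"delta_pos":[0.048,0,0],"angular":[0,0,0],"claw":10},{"delta_pos":[0.05,0,0],"angular":[0,0,0],"claw":10}]'

```text
t: 4.3
tcp_pos: [0.5356, -0.0544, 0.0046]
ee_rot: [0.003, 0.386, 0.922, -0.0]
force: [4.4, -4.3, 1.1]
width: 0.0221
grasp_force: 78.7
```

Run:
```python
from h import *
b=cap('side','s3');c=cap('wrist','w3');s=manip.state();print(s['t'],s['tcp_pos'],s['width'],s['force'],s['moment'])
B=cv2.resize(b['frame'][120:220,220:320],None,fx=3.8,fy=3.8,interpolation=cv2.INTER_CUBIC)
cv2.imwrite('pics/v3.png',np.hstack([B,cv2.resize(c['frame'],(420,380))])[:,:,::-1])
```

```text
4.4 [ 0.53547952 -0.05423358  0.00454386] 0.02162635072996821 [ 3.42225785 -3.81837131  2.89743752] [-0.70846449 -0.4580581   0.07451609]
```

View pics/v3.png

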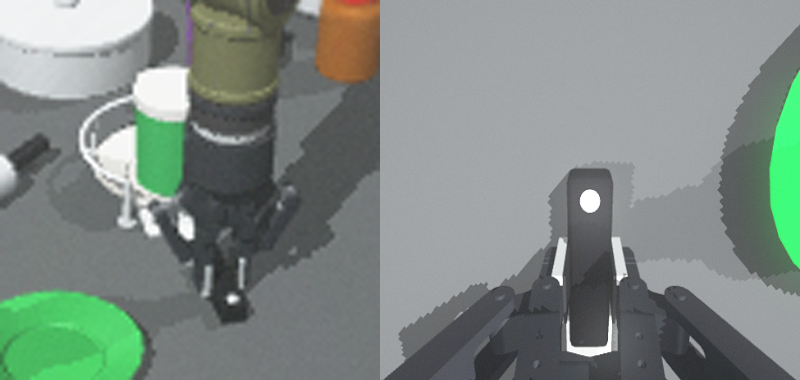

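The spatula comes along with the gripper: the dot hasn't moved in the wrist view. In the side view (left half) the canister is still upright. I'll keep pulling.

Call:
send_rows --targets '[{"delta_pos":[0.003,0,0],"angular":[0,0,0],"claw":10},{"delta_pos":[0.009,0,0],"angular":[0,0,0],"claw":10},{"delta_pos":[0.016,0,0],"angular":[0,0,0],"claw":10},{"delta_pos":[0.024,0,0],"angular":[0,0,0],"claw":10},{"delta_pos":[0.032,0,0],"angular":[0,0,0],"claw":10},{"delta_pos":[0.04,0,0],"angular":[0,0,0],"claw":10},{"delta_pos":[0.048,0,0],"angular":[0,0,0],"claw":10},{"delta_pos":[0.056,0,0],"angular":[0,0,0],"claw":10},{"delta_pos":[0.064,0,0],"angular":[0,0,0],"claw":10},{"delta_pos":[0.072,0,0],"angular":[0,0,0],"claw":10},{"delta_pos":[0.08,0,0],"angular":[0,0,0],"claw":10},{"delta_pos":[0.088,0,0],"angular":[0,0,0],"claw":10},{"delta_pos":[0.096,0,0],"angular":[0,0,0],"claw":10},{"delta_pos":[0.104,0,0],"angular":[0,0,0],"claw":10},{"delta_pos":[0.112,0,0],"angular":[0,0,0],"claw":10},{"delta_pos":[0.12,0,0],"angular":[0,0,0],"claw":10},{"delta_pos":[0.128,0,0],"angular":[0,0,0],"claw":10},{"delta_pos":[0.136,0,0],"angular":[0,0,0],"claw":10},{"delta_pos":[0.144,0,0],"angular":[0,0,0],"claw":10},{"delta_pos":[0.15,0,0],"angular":[0,0,0],"claw":10}]'

```text
t: 6.4
tcp_pos: [0.4507, 0.032, 0.0045]
ee_rot: [0.003, 0.386, 0.922, 0.0]
force: [3.9, -3.1, 6.3]
width: 0.0221
grasp_force: 79.4
```

Run:
```python
from h import *
b=cap('side','s4');c=cap('top','t4');s=manip.state();print(s['t'],s['tcp_pos'],s['ee_rot'],s['width'],s['force'],s['moment'])
B=cv2.resize(b['frame'][120:240,200:320],None,fx=3.3,fy=3.3,interpolation=cv2.INTER_CUBIC)
C=cv2.resize(c['frame'][120:240,230:350],None,fx=3.3,fy=3.3,interpolation=cv2.INTER_CUBIC)
cv2.imwrite('pics/v4.png',np.hstack([B,C])[:,:,::-1])
```

```text
6.5 [0.45021146 0.0324706  0.00450709] [2.21201472e-03 3.85776178e-01 9.22589524e-01 6.45526763e-04] 0.02224421525422728 [ 2.42191839 -1.20019954  7.82816183] [-0.44304869 -0.39120851  0.00683665]
```

View pics/v4.png

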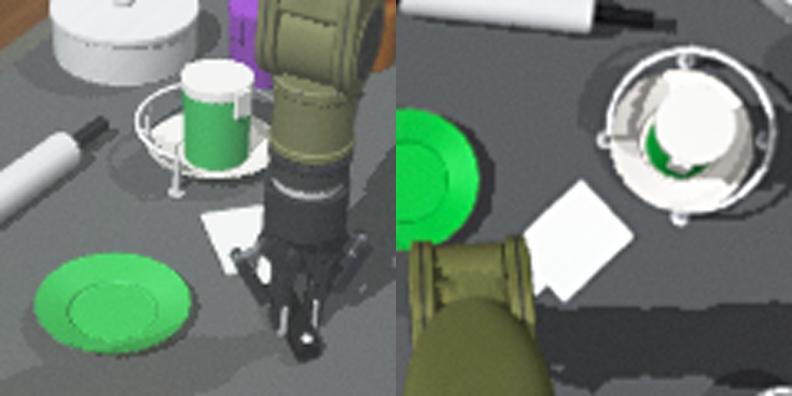

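The blade is fully out: in the right half (top view) it is at (580,240), clear of the posts at (605,140) and (680,218). The canister is upright on the saucer. I'll lift straight up, then carry.

Call:
send_rows --targets '[{"delta_pos":[0,0,-0.005],"angular":[0,0,0],"claw":10},{"delta_pos":[0,0,-0.02],"angular":[0,0,0],"claw":10},{"delta_pos":[0,0,-0.05],"angular":[0,0,0],"claw":10},{"delta_pos":[0,0,-0.085],"angular":[0,0,0],"claw":10},{"delta_pos":[0,0,-0.12],"angular":[0,0,0],"claw":10},{"delta_pos":[0,0,-0.14],"angular":[0,0,0],"claw":10},{"delta_pos":[0,0,-0.15],"angular":[0,0,0],"claw":10},{"delta_pos":[0,0,-0.15],"angular":[0,0,0],"claw":10}]'

```text
t: 7.3
tcp_pos: [0.4476, 0.0325, 0.1235]
ee_rot: [-0.0, 0.386, 0.923, 0.0]
force: [-0.0, 0.1, -1.9]
width: 0.0217
grasp_force: 78.6
```

Call:
send_rows --targets '[{"delta_pos":[0.008,0.006,0],"angular":[0,0,0],"claw":10},{"delta_pos":[0.025,0.017,0],"angular":[0,0,0],"claw":10},{"delta_pos":[0.05,0.034,0],"angular":[0,0,0],"claw":10},{"delta_pos":[0.08,0.055,0],"angular":[0,0,0],"claw":10},{"delta_pos":[0.11,0.076,0],"angular":[0,0,0],"claw":10},{"delta_pos":[0.14,0.097,0],"angular":[0,0,0],"claw":10},{"delta_pos":[0.17,0.117,0],"angular":[0,0,0],"claw":10},{"delta_pos":[0.2,0.138,0],"angular":[0,0,0],"claw":10},{"delta_pos":[0.23,0.159,0],"angular":[0,0,0],"claw":10},{"delta_pos":[0.26,0.179,0],"angular":[0,0,0],"claw":10},{"delta_pos":[0.29,0.2,0],"angular":[0,0,0],"claw":10},{"delta_pos":[0.32,0.221,0],"angular":[0,0,0],"claw":10},{"delta_pos":[0.35,0.241,0],"angular":[0,0,0],"claw":10},{"delta_pos":[0.38,0.262,0],"angular":[0,0,0],"claw":10},{"delta_pos":[0.4,0.276,0],"angular":[0,0,0],"claw":10},{"delta_pos":[0.415,0.286,0],"angular":[0,0,0],"claw":10},{"delta_pos":[0.42,0.29,0],"angular":[0,0,0],"claw":10},{"delta_pos":[0.42,0.29,0],"angular":[0,0,0],"claw":10}]'

```text
t: 9.1
tcp_pos: [0.3774, 0.4343, 0.1228]
ee_rot: [-0.0, 0.386, 0.923, -0.001]
force: [0.0, -0.7, -1.6]
width: 0.022
grasp_force: 78.5
```

Run:
```python
from h import *
b=cap('side','s5');c=cap('top','t5');s=manip.state();print(s['t'],s['tcp_pos'],s['ee_rot'],s['width'],s['force'],s['moment'])
B=cv2.resize(b['frame'][180:340,120:320],None,fx=2,fy=2,interpolation=cv2.INTER_CUBIC)
C=cv2.resize(c['frame'][120:280,60:260],None,fx=2,fy=2,interpolation=cv2.INTER_CUBIC)
cv2.imwrite('pics/v5.png',np.hstack([B,C])[:,:,::-1])
```

```text
9.2 [0.37755528 0.43331017 0.12310001] [ 2.24479707e-05  3.86455964e-01  9.22307632e-01 -6.48154250e-04] 0.022427033686109644 [-0.69508824  0.10396359 -0.79935929] [0.12680386 0.05625997 0.02583686]
```

View pics/v5.png

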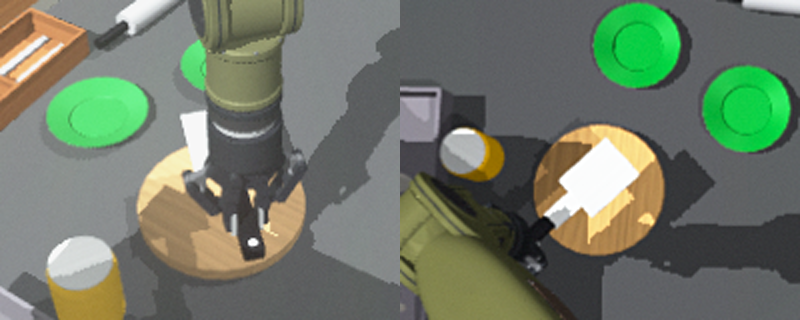

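Both halves show the blade over the board: in the right half it is centred near (600,178) and the board near (599,190). I'll lower to just above contact.

Call:
send_rows --targets '[{"delta_pos":[0,0,0.01],"angular":[0,0,0],"claw":10},{"delta_pos":[0,0,0.03],"angular":[0,0,0],"claw":10},{"delta_pos":[0,0,0.055],"angular":[0,0,0],"claw":10},{"delta_pos":[0,0,0.08],"angular":[0,0,0],"claw":10},{"delta_pos":[0,0,0.095],"angular":[0,0,0],"claw":10},{"delta_pos":[0,0,0.102],"angular":[0,0,0],"claw":10},{"delta_pos":[0,0,0.105],"angular":[0,0,0],"claw":10},{"delta_pos":[0,0,0.105],"angular":[0,0,0],"claw":10}]'

```text
t: 10.0
tcp_pos: [0.3779, 0.4345, 0.0396]
ee_rot: [0.0, 0.386, 0.922, 0.0]
force: [0.7, -0.2, -1.6]
width: 0.0221
grasp_force: 78.5
```

Run:
```python
from h import *
c=cap('top','t6');s=manip.state();print(s['t'],s['tcp_pos'],s['force'],s['moment'])
f=c['frame'];m=(f.min(2)>150).astype(np.uint8);k=np.zeros_like(m);k[180:250,125:190]=m[180:250,125:190]
ct=max(cv2.findContours(k,0,1)[0],key=cv2.contourArea).reshape(-1,2)
for z in(.036,.03):
  q=np.ascontiguousarray(plane(c,ct,z)[:,:2].astype(np.float32));R=cv2.minAreaRect(q);print(R,cv2.boxPoints(R).round(3).tolist())
  print('max dist from board centre',np.linalg.norm(q-[.467,.346],axis=1).max())
```

```text
10.05 [0.37805782 0.43481284 0.03993171] [-0.42669637  0.44597987 -1.01608516] [0.17709784 0.07060194 0.00740133]
((0.4625810384750366, 0.34630393981933594), (0.08403248339891434, 0.15225346386432648), 44.17728805541992) [[0.3790000081062317, 0.3720000088214874], [0.48500001430511475, 0.2619999945163727], [0.5460000038146973, 0.32100000977516174], [0.4399999976158142, 0.4300000071525574]]
max dist from board centre 0.08184086041289607
((0.46305400133132935, 0.34747350215911865), (0.08434610068798065, 0.15282166004180908), 44.177284240722656) [[0.3799999952316284, 0.37299999594688416], [0.4860000014305115, 0.2630000114440918], [0.546999990940094, 0.32199999690055847], [0.4399999976158142, 0.4320000112056732]]
max dist from board centre 0.08225172055540549
```

Call:
send_rows --targets '[{"delta_pos":[0,0,0.003],"angular":[0,0,0],"claw":10},{"delta_pos":[0,0,0.005],"angular":[0,0,0],"claw":10},{"delta_pos":[0,0,0.007],"angular":[0,0,0],"claw":10},{"delta_pos":[0,0,0.009],"angular":[0,0,0],"claw":10},{"delta_pos":[0,0,0.01],"angular":[0,0,0],"claw":10},{"delta_pos":[0,0,0.011],"angular":[0,0,0],"claw":10},{"delta_pos":[0,0,0.011],"angular":[0,0,0],"claw":10}]'

```text
t: 10.75
tcp_pos: [0.3776, 0.4344, 0.0304]
ee_rot: [-0.0, 0.386, 0.922, -0.0]
force: [-0.6, 0.3, -1.5]
width: 0.0218
grasp_force: 78.6
```

Call:
send_rows --targets '[{"delta_pos":[0,0,0.0005],"angular":[0,0,0],"claw":10},{"delta_pos":[0,0,0.001],"angular":[0,0,0],"claw":10},{"delta_pos":[0,0,0.001],"angular":[0,0,0],"claw":10}]'

```text
t: 11.05
tcp_pos: [0.3776, 0.4345, 0.0297]
ee_rot: [0.0, 0.386, 0.922, 0.0]
force: [-1.0, 0.3, -0.3]
width: 0.0219
grasp_force: 78.6
```

Call:
send_rows --targets '[{"delta_pos":[0,0,0.0005],"angular":[0,0,0],"claw":10},{"delta_pos":[0,0,0.001],"angular":[0,0,0],"claw":10},{"delta_pos":[0,0,0.001],"angular":[0,0,0],"claw":10}]'

```text
t: 11.35
tcp_pos: [0.3777, 0.4345, 0.0295]
ee_rot: [0.0, 0.386, 0.922, 0.0]
force: [-1.2, -0.5, 4.9]
width: 0.022
grasp_force: 79.4
```

Contact came at the expected height. I'll open and retreat upwards.

Call:
send_rows --targets '[{"delta_pos":[0,0,0],"angular":[0,0,0],"claw":24},{"delta_pos":[0,0,0],"angular":[0,0,0],"claw":28},{"delta_pos":[0,0,0],"angular":[0,0,0],"claw":40},{"delta_pos":[0,0,0],"angular":[0,0,0],"claw":50},{"delta_pos":[0,0,0],"angular":[0,0,0],"claw":50},{"delta_pos":[0,0,-0.01],"angular":[0,0,0],"claw":50},{"delta_pos":[0,0,-0.04],"angular":[0,0,0],"claw":50},{"delta_pos":[0,0,-0.08],"angular":[0,0,0],"claw":50},{"delta_pos":[0,0,-0.13],"angular":[0,0,0],"claw":50},{"delta_pos":[0,0,-0.18],"angular":[0,0,0],"claw":50},{"delta_pos":[0,0,-0.22],"angular":[0,0,0],"claw":50},{"delta_pos":[0,0,-0.22],"angular":[0,0,0],"claw":50}]'

```text
t: 12.55
tcp_pos: [0.3798, 0.437, 0.211]
ee_rot: [0.002, 0.386, 0.922, 0.005]
force: [1.3, -0.9, -0.3]
width: 0.05
grasp_force: 0.0
```

Run:
```python
from h import *
b=cap('side','s7');c=cap('top','t7');w=cap('wrist','w7');s=manip.state();print(s['t'],s['tcp_pos'],s['width'],s['force'])
cv2.imwrite('pics/v7.png',np.hstack([b['frame'][100:340,100:330],c['frame'][100:340,80:340],cv2.resize(w['frame'],(310,240))])[:,:,::-1])
f=c['frame'];m=(f.min(2)>150).astype(np.uint8);k=np.zeros_like(m);k[180:250,125:190]=m[180:250,125:190]
ct=max(cv2.findContours(k,0,1)[0],key=cv2.contourArea).reshape(-1,2)
q=np.ascontiguousarray(plane(c,ct,.028)[:,:2].astype(np.float32));print(cv2.minAreaRect(q),np.linalg.norm(q-[.467,.346],axis=1).max())
f=cv2.cvtColor(f,cv2.COLOR_RGB2HSV)
for t in('top0','t7'):
  g=load(t)['frame'];print(t,[g[y,x].tolist() for x,y in((159,248),(190,214),(159,183))])
```

```text
12.7 [0.37734882 0.4341198  0.20468424] 0.050202333439917805 [-0.1253956  -0.54659939 -1.18513391]
((0.4610600769519806, 0.34472864866256714), (0.08223184943199158, 0.1548868715763092), 46.71810531616211) 0.08188252149309877
top0 [[41, 39, 40], [255, 241, 151], [255, 221, 133]]
t7 [[57, 53, 57], [255, 237, 148], [255, 221, 131]]
```

View pics/v7.png

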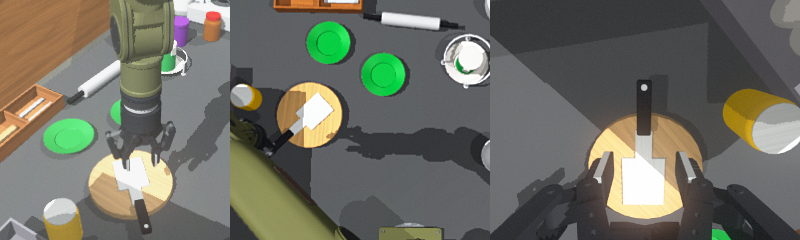

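The three views show the spatula flat, its whole blade on the board (wrist panel (643,180), top panel (318,108)). The canister still stands on its saucer in the rack (top panel (466,60)), and the gripper is clear.

```bash
python3 -c "
from plant import manip;print(manip.job_done())"
```

```text
the job is handed in; nothing more can be done
None
```

The spatula lies flat with its whole blade on the chapati board, the canister stands upright on the saucer in its rack, and the job was handed in with about 13 s on the robot's clock (no verdict was returned).

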